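Seal the blue instrument case beside the lathe

ROBOT

A 6-joint arm with a two-finger parallel gripper is mounted at the origin on the work surface. World frame = base frame: x ahead of the robot, y to its left, z up, the work surface at z = 0. Lengths are in m, angles in rad, forces in N, time in s.
With the tool pointing down it reaches from about 0.3 to 0.775 m from the base axis. Payload 14.6 kg.
Tool frame: the origin (TCP) lies at the very end of the fingers, on their centre line; the grasp point (between the pads) lies env.grip_depth behind it (env.grip_depth is the distance from the TCP to the grasp point, in m); y points along the fingers, z is the direction in which the jaws open and shut, and the axes are right-handed (so a half turn about y gives the same grasp; the last joint's range is limited). The gripper opens to 85 mm and grips with 20 to 120 N. Pads are 22 mm wide; open, the fingers measure 114 mm over their backs; the gripper's body (76 mm by 85 mm) begins 54 mm behind the grasp point. The pads swing forward as they close: fully open they stand 13 mm farther back than shut.
Start: joints at [-1.234, 0.3, 1.521, -0, 1.321, -0.067], TCP at [0.216, -0.506, 0.231] pointing down, gripper open.
Joint ranges: [-3.03, 3.03], [-0.79, 2.21], [0.23, 2.52], [-1.04, 4.18], [0, 3.07], [-2.55, 2.55]. Speed limits (rad/s): [2.22, 2.22, 2.57, 3.14, 3.14, 3.14].

INTERFACE

Orientations are given as a rotation vector (axis times angle).
In Python, from bench import env, claw, kin, read_state, capture, get_calibration gives the robot as it stands. Calls block until the motion is done:
- env.goto(position, orientation): joint-space move of the TCP to a pose.
- env.move_l(position, rate=0.15, rotation=None): straight line of the TCP; rotation=None keeps the orientation; rate is the mean speed in m/s.
- env.set_joints(angles): joint-space move.
- claw.command_gripper(opening): opening from 0.0 (shut) to 1.0 (fully open); the grip force is fixed at half the most; returns when the fingers have stopped.
- env.wait(seconds).
- kin.solve_ik(position, orientation): joint angles nearest the present ones, or None.
- read_state(): the state.
- capture(name): name is "side" or "top"; returns the picture (384x512x3 uint8, red, green, blue); there is no depth.
- get_calibration(name): a dict with "camera_matrix" (3x3 intrinsics, pixels), "R" (3x3) and "t" (3): a world point X has camera coordinates R X + t. Camera axes: x right, y down, z forward; pixel columns grow to the right and rows downward; lengths in m; the calibration is good to about 2 mm. A picture is of the moment at which its call begins. get_calibration takes no time and is no camera call.
A pose or a line that the arm cannot do raises env.IKError and nothing moves.
- env.sign_off(): hands the job in, once; it reports no verdict.
The state is a dict: "time_s": time; "joints": joint angles; "qd": joint speeds; "joint_torque": joint torques, N m; "tool_pos": TCP position; "eef_rot": TCP orientation; "contact_force": force on the tool from outside, world axes, zero at the start; "wrist_torque": the same for the moment, N m; "opening": opening from 0.0 (shut) to 1.0 (fully open).
Only numpy, scipy, OpenCV 4.12 (cv2) and the standard library are available. Lean on these libraries where they do the work, as an engineer would, in place of code of your own. Each camera call takes 0.05 s, during which the arm holds its last target.

TASK

The blue lid has only been laid on its dry case and still stands proud on its gasket. Seal it: press it down one corner at a time at the black spots, each corner firmly all the way, until the lid sits level and fully home all round. Leave the green-lidded case alone.

Things in the scene. Friction and masses are not known exactly. Their poses are not given: they have to be found in the camera images.
- blue_lid_top (a point): middle of the top of the loose blue lid (146 x 196 x 8 mm, x along the 146 mm side, z up), centred on its case with 4 mm of play. Four black round press spots, 30 mm wide, tops level with this point, at x = +-53, y = +-78 mm. Pressing one corner tips the lid: the opposite spot may rise up to 15 mm above its first height. With all four corners pressed fully down it lies flat.
- blue_case: grey case 140 x 190 x 60 mm under the blue lid, fixed; origin: centre of its underside, axes as the lid's. Lid top point 86 mm above it at first, 74 mm when sealed. Under each press spot a stiff gasket block holds the lid up; each yields at about 7 N, goes down 12 mm to a firm stop and stays down.
- green_lid_top (a point): middle of the top of the green lid, same size and form, on another grey case of the same kind; leave it as it is.
Things that resemble listed ones, but are neither listed nor needed, are in the scene too. Of the things shaped like the part that bears blue_lid_top, the blue one is meant.

How it is judged:
By the outcome, as a careful person would: the job done as asked, in the order asked, and still so for the second after the job is handed in, with the robot touching nothing.
It also fails if it takes over 48 s, if anything falls off the work surface, if the arm or the gripper's body presses on something with over 40 N, if the wrist force passes 120 N, or if a joint passes its speed limit or range.

## Working session

There is one attempt and no reset: what is moved stays moved. The work goes in short steps, each a Python script; the robot and the scene stay as the last script left them, time stands still between calls to the robot, and variables do not carry over. Pictures are saved under pics/ and viewed, and the job is handed in when it is done.

```bash
mkdir -p pics; ls
python3 - <<'E'
from bench import env, claw, kin, read_state, capture, get_calibration
import cv2
for n in("top","side"):
    cv2.imwrite(f"pics/{n}0.png",cv2.cvtColor(capture(n),cv2.COLOR_RGB2BGR)); c=get_calibration(n);print(n,c)
s=read_state();print(s,env.grip_depth)
E
```

```text
pics
top {'camera_matrix': array([[497.92026334,   0.        , 253.20687975],
       [  0.        , 497.92026334, 183.63656586],
       [  0.        ,   0.        ,   1.        ]]), 'R': array([[-5.91602229e-04, -9.99914516e-01,  1.30617699e-02],
       [-9.99520970e-01,  1.87095505e-04, -3.09482808e-02],
       [ 3.09431915e-02, -1.30738220e-02, -9.99435638e-01]]), 't': array([-0.01062692,  0.39656814,  1.02834226])}
side {'camera_matrix': array([[404.69587411,   0.        , 253.0489104 ],
       [  0.        , 404.69587411, 194.64104586],
       [  0.        ,   0.        ,   1.        ]]), 'R': array([[ 0.72593946, -0.68769324, -0.00948251],
       [-0.3519691 , -0.35962806, -0.86416746],
       [ 0.59087194,  0.63067081, -0.50311497]]), 't': array([-0.30558223,  0.22875137,  0.59144785])}
{'time_s': 0.1, 'joints': array([-1.23357256e+00,  3.00433978e-01,  1.52155262e+00,  1.12289114e-05,
        1.32069325e+00, -6.65553336e-02]), 'qd': array([ 2.67966810e-04, -1.32167292e-03, -2.38303040e-03,  1.73694533e-04,
        1.59740091e-05, -1.09109336e-03]), 'joint_torque': array([ 1.18775508e-03, -5.44381678e+01, -3.62370729e+01, -6.98130611e-05,
        3.05612855e-03, -5.13670898e-06]), 'tool_pos': array([ 0.21604219, -0.50555236,  0.23075371]), 'eef_rot': array([-0.4093825 ,  2.00056694, -1.99836535]), 'contact_force': array([-0.13708242,  0.51152234, -1.02561746]), 'wrist_torque': array([ 0.08024111, -0.00583182,  0.00423344]), 'opening': 0.9997721914563893} 0.0187
```

View pics/top0.png

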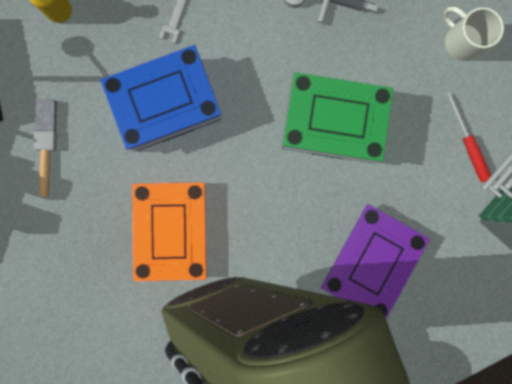

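View pics/side0.png

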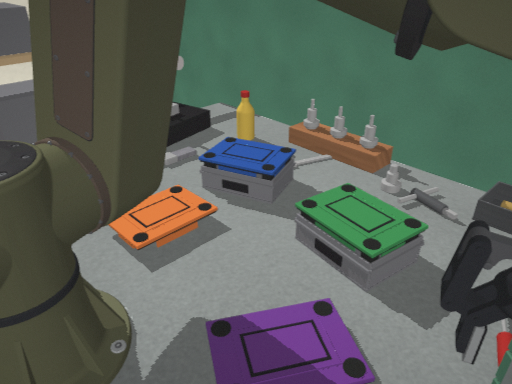

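The top view shows four lids: blue (160,97), green (340,116), orange (169,232) and purple (377,258). I choose the blue one, with spots near (112,83), (189,56), (207,108) and (131,136). I'll measure it and crop in on it.

```bash
cat > h.py <<'E'
import numpy as np,cv2
from bench import get_calibration
def ray(n,uv):
    c=get_calibration(n);R=np.array(c['R']);t=np.array(c['t'])
    d=R.T@np.linalg.inv(c['camera_matrix'])@np.array([uv[0],uv[1],1.]);return -R.T@t,d/np.linalg.norm(d)
def onz(n,uv,z):
    o,d=ray(n,uv);return o+d*(z-o[2])/d[2]
def two(a,b):
    o1,d1=ray('top',a);o2,d2=ray('side',b)
    s=np.linalg.lstsq(np.c_[d1,-d2],o2-o1,rcond=None)[0];p,q=o1+s[0]*d1,o2+s[1]*d2
    return (p+q)/2,np.linalg.norm(p-q)
def proj(n,X):
    c=get_calibration(n);p=c['camera_matrix']@(np.array(c['R'])@X+c['t']);return p[:2]/p[2]
def spots(img,seedbox):
    x0,y0,x1,y1=seedbox
    hsv=cv2.cvtColor(img,cv2.COLOR_RGB2HSV)
    blue=cv2.inRange(hsv,(105,130,60),(125,255,255)); m=np.zeros_like(blue);m[y0:y1,x0:x1]=blue[y0:y1,x0:x1]
    cs=max(cv2.findContours(m,cv2.RETR_EXTERNAL,cv2.CHAIN_APPROX_NONE)[0],key=cv2.contourArea)
    h=cv2.convexHull(cs);f=np.zeros_like(m);cv2.fillPoly(f,[h],255);f=cv2.dilate(f,np.ones((3,3)))
    dark=((img.max(2)<60)&(f>0)).astype(np.uint8)
    n,l,st,ce=cv2.connectedComponentsWithStats(dark)
    return [(ce[i].round(2),st[i,2:].tolist()) for i in range(1,n) if st[i,4]>25]
E
python3 - <<'E'
from h import *
for n,b in(("top",(90,35,235,160)),("side",(190,130,310,185))):
    im=cv2.cvtColor(cv2.imread(f"pics/{n}0.png"),cv2.COLOR_BGR2RGB)
    for c,s in spots(im,b):
        print(n,c,s,onz(n,c,.086).round(4))
    x0,y0,x1,y1=b
    cv2.imwrite(f"pics/crop_{n}.png",cv2.resize(im[y0:y1,x0:x1,::-1],None,fx=4,fy=4,interpolation=cv2.INTER_CUBIC))
E
```

```text
top [188.23  56.27] [11, 11, 95] [0.64   0.1155 0.086 ]
top [112.42  84.52] [12, 12, 110] [0.5848 0.2608 0.086 ]
top [207.96 106.59] [9, 7, 27] [0.5424 0.0773 0.086 ]
side [230.17 139.48] [10, 4, 29] [0.5842 0.2579 0.086 ]
side [285.5  149.59] [10, 4, 34] [0.6389 0.1127 0.086 ]
side [209.18 154.76] [11, 5, 38] [0.4859 0.221  0.086 ]
side [210.43 164.14] [15, 7, 42] [0.4559 0.1781 0.086 ]
side [267.92 166.96] [11, 5, 48] [0.5396 0.0752 0.086 ]
side [265.82 175.68] [12, 4, 28] [0.5061 0.0484 0.086 ]
```

View pics/crop_top.png

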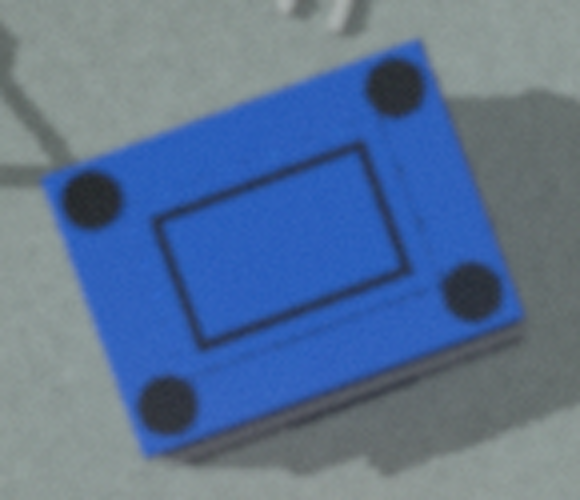

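View pics/crop_side.png

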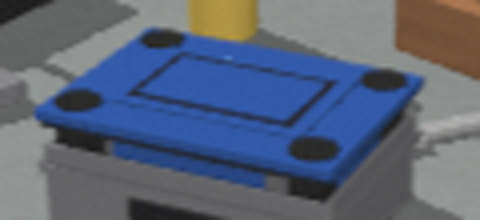

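The crops show the blue lid standing proud on black gasket blocks. The four black spots at its corners are clearly visible. Next I'll check the height using both views and fit the spot pattern.

Run:
```python
from h import *
T=[np.array(p)/4+[90-.4,35-.4] for p in((395,88),(92,199),(472,291),(167,405))]
S=[(285.5,149.6),(230.0,139.5),(268.2,166.9),(209.2,154.8)]
M=np.array([[53,-78],[53,78],[-53,-78],[-53,78]])/1e3
for a,b in zip(T,S):
    p,g=two(a,b);print(p.round(4),round(g,4))
def fit(P):
    P=np.array(P)[:,:2];c=P.mean(0);H=M.T@(P-c);a=np.arctan2(H[0,1]-H[1,0],H[0,0]+H[1,1])
    R=np.array([[np.cos(a),-np.sin(a)],[np.sin(a),np.cos(a)]]);Q=c+M@R.T
    print('c',c.round(4),'yaw',a.round(4),'res',np.abs(P-Q).max().round(4));print(Q.round(4).tolist())
fit([onz('top',a,.086) for a in T]);fit([onz('side',a,.086) for a in S])
# bottle
print(onz('top',(50,5),.15),onz('side',(246,135),0.0))
```

```text
[0.6402 0.1149 0.0848] 0.0015
[0.5855 0.2606 0.0847] 0.0005
[0.5418 0.0775 0.0845] 0.0015
[0.4867 0.2235 0.0848] 0.0018
c [0.5628 0.1694] yaw 0.3591 res 0.0006
[[0.6398, 0.115], [0.585, 0.261], [0.5406, 0.0777], [0.4858, 0.2238]]
c [0.5622 0.1666] yaw 0.3614 res 0.0007
[[0.6393, 0.1124], [0.5842, 0.2583], [0.5402, 0.0749], [0.485, 0.2209]]
[0.71373476 0.35654736 0.15      ] [0.77884027 0.41099827 0.        ]
```

```bash
cat >> h.py <<'E'
from scipy.spatial.transform import Rotation as Ro
Q=np.array([[0.6396,0.114],[0.5847,0.260],[0.5405,0.0768],[0.4856,0.2228]])
J0=-1.2336;R0=Ro.from_rotvec([-0.4093825,2.00056694,-1.99836535])
def ori(p): return (Ro.from_rotvec([0,0,np.arctan2(p[1],p[0])-J0])*R0).as_rotvec()
def press(i,zstop=0.066,Fmax=60,z0=.095,step=.002,rate=.04):
    from bench import env,read_state
    x,y=Q[i];o=ori(Q[i])
    env.goto([x,y,.13],o); env.move_l([x,y,z0],rate=.1)
    z=z0;log=[]
    while z>zstop:
        z-=step; env.move_l([x,y,z],rate=rate); s=read_state()
        F=s['contact_force'];log.append((round(z,4),s['tool_pos'][2].round(4),F[2].round(1)))
        if abs(F[2])>Fmax: break
    print('spot',i,log,'xy',s['tool_pos'][:2].round(4),F.round(1))
    env.wait(.15);s=read_state();print('hold',s['tool_pos'].round(4),s['contact_force'].round(1))
    env.move_l([x,y,.13],rate=.15);print('t',read_state()['time_s'])
E
python3 - <<'E'
from h import *
from bench import env,claw,read_state,kin
claw.command_gripper(0.0)
x,y=Q[0]; print(kin.solve_ik([x,y,.16],ori(Q[0])))
env.goto([x,y,.16],ori(Q[0])); s=read_state();print(s['time_s'],s['tool_pos'],s['contact_force'],s['opening'])
press(0,Fmax=35)
E
```

```text
[ 1.20037916e-01  5.82174405e-01  1.28718459e+00 -5.27132747e-05
  1.27331974e+00 -1.22910759e-01]
3.5333 [0.6397527  0.11314377 0.16013274] [-0.6988763   0.63559781  0.16295658] -0.002073095012278624
spot 0 [(0.093, np.float64(0.0935), np.float64(0.4)), (0.091, np.float64(0.0909), np.float64(0.3)), (0.089, np.float64(0.0888), np.float64(0.4)), (0.087, np.float64(0.0868), np.float64(0.3)), (0.085, np.float64(0.0853), np.float64(3.6)), (0.083, np.float64(0.0836), np.float64(5.7)), (0.081, np.float64(0.0819), np.float64(6.3)), (0.079, np.float64(0.08), np.float64(7.5)), (0.077, np.float64(0.0782), np.float64(8.2)), (0.075, np.float64(0.0764), np.float64(9.1)), (0.073, np.float64(0.0758), np.float64(20.5)), (0.071, np.float64(0.0755), np.float64(33.9)), (0.069, np.float64(0.0751), np.float64(47.7))] xy [0.6415 0.1139] [-16.2  -4.4  47.7]
hold [0.6415 0.114  0.0751] [-16.3  -4.2  48.3]
t 8.2417
```

```bash
cat >> h.py <<'E'
def snap(k):
    from bench import capture
    a=capture('top')[35:160,90:235,::-1];b=capture('side')[125:200,185:315,::-1]
    a=cv2.resize(a,(435,375),interpolation=2);b=cv2.resize(b,(650,375),interpolation=2)
    cv2.imwrite(f'pics/{k}_side.png',b);cv2.imwrite(f'pics/{k}_top.png',a)
E
python3 - <<'E'
from h import *
snap('p0')
E
```

```text
(no output)
```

View pics/p0_side.png

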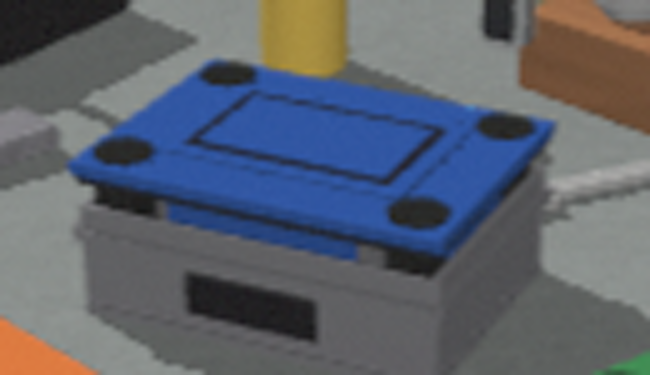

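The far-right corner, spot 0 at crop (505,125), has gone down. The other three still stand proud and the lid is still in place. I'll press the rest, approaching from higher up because the lid is tilted.

Run:
```python
from h import *
press(3,Fmax=35,z0=.106)
snap('p3')
```

```text
spot 3 [(0.104, np.float64(0.1043), np.float64(0.4)), (0.102, np.float64(0.102), np.float64(0.3)), (0.1, np.float64(0.0999), np.float64(-0.3)), (0.098, np.float64(0.0978), np.float64(-0.5)), (0.096, np.float64(0.0959), np.float64(0.1)), (0.094, np.float64(0.0939), np.float64(0.4)), (0.092, np.float64(0.0919), np.float64(-0.3)), (0.09, np.float64(0.0899), np.float64(0.6)), (0.088, np.float64(0.0879), np.float64(-0.2)), (0.086, np.float64(0.086), np.float64(0.6)), (0.084, np.float64(0.0842), np.float64(4.3)), (0.082, np.float64(0.0822), np.float64(5.8)), (0.08, np.float64(0.0802), np.float64(7.7)), (0.078, np.float64(0.0782), np.float64(7.8)), (0.076, np.float64(0.0762), np.float64(7.8)), (0.074, np.float64(0.0755), np.float64(21.8)), (0.072, np.float64(0.0748), np.float64(37.2))] xy [0.4859 0.2234] [-17.8  -1.6  37.2]
hold [0.4859 0.2234 0.0748] [-17.3  -1.6  38. ]
t 14.4417
```

View pics/p3_side.png

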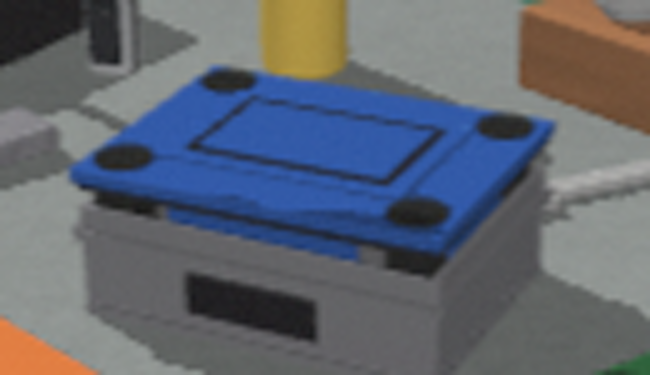

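Spot 3 yielded at about 7.8 N and reached its firm stop. The lid is still proud at the other diagonal pair, so I'll press spots 1 and 2.

Run:
```python
from h import *
press(1,Fmax=35,z0=.098)
press(2,Fmax=35,z0=.100)
snap('p2')
```

```text
spot 1 [(0.096, np.float64(0.0965), np.float64(0.7)), (0.094, np.float64(0.0939), np.float64(-0.6)), (0.092, np.float64(0.0918), np.float64(0.2)), (0.09, np.float64(0.0898), np.float64(-0.5)), (0.088, np.float64(0.0878), np.float64(0.8)), (0.086, np.float64(0.0858), np.float64(-0.5)), (0.084, np.float64(0.0838), np.float64(-0.9)), (0.082, np.float64(0.0821), np.float64(1.3)), (0.08, np.float64(0.0803), np.float64(4.2)), (0.078, np.float64(0.0783), np.float64(4.2)), (0.076, np.float64(0.0763), np.float64(3.8)), (0.074, np.float64(0.0749), np.float64(8.9)), (0.072, np.float64(0.0746), np.float64(23.3)), (0.07, np.float64(0.0743), np.float64(39.0))] xy [0.5856 0.2606] [-14.5  -3.5  39. ]
hold [0.5856 0.2606 0.0743] [-13.8  -3.5  39.3]
t 19.7083
spot 2 [(0.098, np.float64(0.0984), np.float64(0.8)), (0.096, np.float64(0.096), np.float64(-0.3)), (0.094, np.float64(0.0939), np.float64(-0.1)), (0.092, np.float64(0.0918), np.float64(0.1)), (0.09, np.float64(0.0899), np.float64(0.1)), (0.088, np.float64(0.0879), np.float64(-0.1)), (0.086, np.float64(0.086), np.float64(1.0)), (0.084, np.float64(0.0841), np.float64(3.1)), (0.082, np.float64(0.082), np.float64(3.0)), (0.08, np.float64(0.08), np.float64(2.9)), (0.078, np.float64(0.0779), np.float64(2.3)), (0.076, np.float64(0.0758), np.float64(1.9)), (0.074, np.float64(0.074), np.float64(4.2)), (0.072, np.float64(0.0738), np.float64(26.5)), (0.07, np.float64(0.0737), np.float64(49.4))] xy [0.5409 0.0769] [-21.7  -3.9  49.4]
hold [0.5409 0.0769 0.0737] [-21.6  -4.5  49.3]
t 25.3833
```

View pics/p2_side.png

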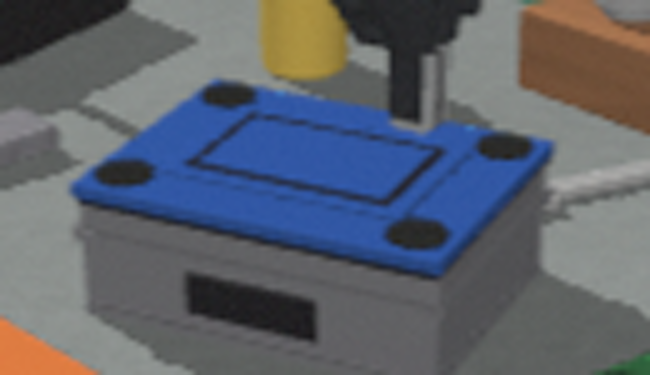

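View pics/p2_top.png

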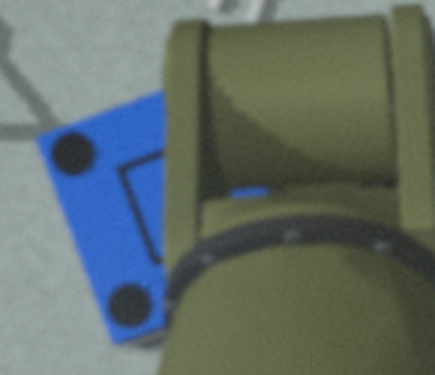

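The lid now looks flat. I'll check the spot heights in the side view, then firmly recheck corners 0 and 3, whose readings were taken while the lid was tilted.

Run:
```python
from h import *
from bench import env,read_state
for i in (0,3):
    x,y=Q[i]
    env.goto([x,y,.11],ori(Q[i])); env.move_l([x,y,.079],rate=.12)
    for z in(.077,.0755,.074,.072,.070,.068):
        env.move_l([x,y,z],rate=.04);s=read_state();F=s['contact_force'][2];print(i,z,s['tool_pos'][2].round(4),F.round(1))
        if F>40:break
    env.move_l([x,y,.12],rate=.2)
print(read_state()['time_s'])
env.goto([.33,-.1,.25],ori([.33,-.1]))
print(read_state()['time_s'])
snap('end')
from bench import capture
for n in('top','side'): cv2.imwrite(f'pics/end_full_{n}.png',capture(n)[...,::-1])
S=[(285.5,149.6),(230.0,139.5),(268.2,166.9),(209.2,154.8)]
print([ (proj('side',np.r_[q,.074])-proj('side',np.r_[q,.086])).round(2).tolist() for q in Q])
im=cv2.cvtColor(cv2.imread("pics/end_full_side.png"),cv2.COLOR_BGR2RGB)
print(S,[(c.tolist(),s) for c,s in spots(im,(190,130,310,190))])
im=cv2.cvtColor(cv2.imread("pics/end_full_top.png"),cv2.COLOR_BGR2RGB)
print([(c.tolist(),s,onz('top',c,.074).round(4).tolist()) for c,s in spots(im,(90,35,235,160))])
```

```text
0 0.077 0.0776 -0.5
0 0.0755 0.0755 0.4
0 0.074 0.0741 1.2
0 0.072 0.074 18.1
0 0.07 0.0738 34.7
0 0.068 0.0737 50.4
3 0.077 0.0775 0.0
3 0.0755 0.0756 -0.5
3 0.074 0.0741 1.0
3 0.072 0.0739 25.2
3 0.07 0.0737 48.1
31.15
32.5667
[[-0.15, 4.45], [0.18, 4.26], [-0.05, 4.74], [0.32, 4.52]]
[(285.5, 149.6), (230.0, 139.5), (268.2, 166.9), (209.2, 154.8)] [([230.52, 143.65], [10, 4, 31]), ([248.24, 144.69], [8, 6, 29]), ([285.35, 154.03], [10, 5, 37]), ([209.53, 159.42], [10, 4, 36]), ([268.07, 171.41], [11, 6, 46])]
[([188.9, 57.67], [11, 11, 99], [0.6407, 0.1156, 0.074]), ([113.9, 85.7], [12, 12, 107], [0.5852, 0.2611, 0.074]), ([208.32, 108.07], [11, 11, 68], [0.5418, 0.0775, 0.074]), ([132.67, 136.61], [10, 10, 51], [0.4858, 0.224, 0.074])]
```

View pics/end_side.png

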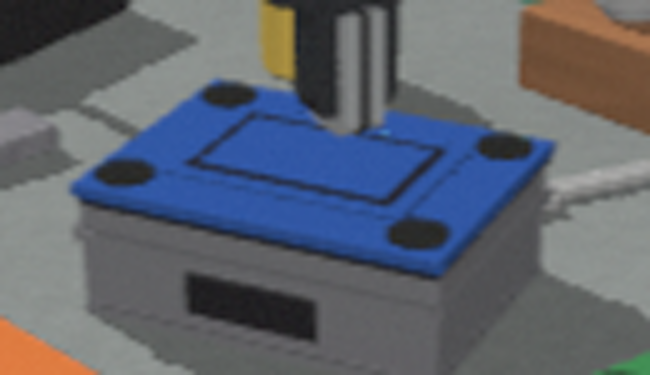

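View pics/end_full_top.png

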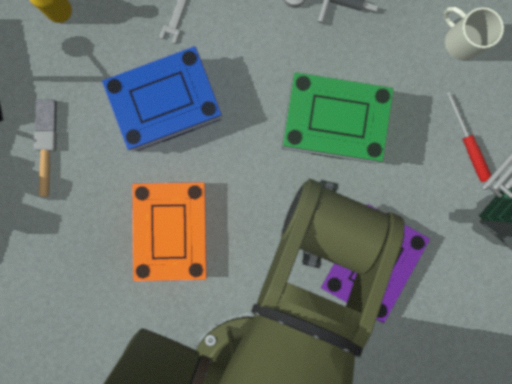

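All four spots dropped by 4.2–4.6 px in the side view, against 4.3–4.7 px expected for 12 mm. The lid is flush, the green case hasn't moved and the arm is clear.

```bash
python3 -c "
from bench import env,read_state
print(read_state()['contact_force'].round(1));env.sign_off()"
```

```text
[-0.3 -0.3  0.3]
the job is handed in; nothing more can be done
```

The blue lid is sealed: I pressed its four black spots one at a time with the closed gripper. Each corner went down to a firm stop under 37–49 N, below the wrist limit of 120 N, and I handed the job in at about 33 s of the 48 s.

- **Level and home:** The first two corners read about 75 mm at their stops, probably because the lid was still tilted. I re-pressed both afterwards and they read 74 mm, the sealed height, with no further give. The other two also stopped at about 74 mm when first pressed.
- **Camera check:** In the side view, all four spots dropped 4.2–4.6 px, where a 12 mm drop should show as 4.3–4.7 px. The fitted spot positions stayed within about 1.5 mm of where they started.
- **Clear of everything:** The green-lidded case looked unmoved in the pictures, and the wrist force was near zero before hand-in.

No check failed. The only disagreement was about 2–3 mm in y between the two cameras, which matches the stated calibration error.

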